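# Close the filter holder's cover evenly

## Task

Close the pressure filter holder: tighten the cover's four wing screws crosswise and a little at a time. First go round until every screw is just snug, each time doing the opposite screw next, then go round crosswise again until all four are equally firm and the cover sits flat, without overtightening any; leave the vials and the beaker where they stand.

Things in the scene. Friction and masses are not known exactly. Their poses are not given: they have to be found in the camera images.
- holder: fixed base of a round steel pressure filter holder: plate 164 mm across on short legs, its top 54 mm above the counter, with a rubber gasket ring. Origin on the counter at its centre, z up. The wing screws 1, 2, 3, 4 stand on a circle of 62 mm radius, at 45, 135, 225, 315 degrees from its own x axis (anticlockwise from above), so 1 faces 3, and 2 faces 4.
- cover: steel cover lying loose on the gasket: disc 152 mm across, 10 mm thick, with a hose nozzle at its centre (16 mm across, top 36 mm above the underside). Origin at the centre of its underside, z up; the underside is 56 mm above the counter at the start and sinks about 1 mm as the gasket is compressed.
- screw_1: wing screw 1, like the other three: black bar grip 44 mm long (own x), 12 mm wide (own y), 20 mm high, on a hub 19 mm across. Origin at the bar's centre on the screw axis, about 99 mm above the counter at the start; the bar's underside is then 24 mm above the cover's top. Tightens clockwise from above, sinking 4 mm per rad (4 to 7 mm in all); stays where it is left.
- screw_2: wing screw 2, alike. How all four feel: first only thread friction, the same steady 0.36 N m for each (an arm that has stopped turning may read 0.2), through a free turn of 0.15 to 0.75 rad, unknown and different for each, until its spring washer meets the cover. From there the moment rises by 0.004 N m per N of clamping force, which grows by 40 to 65 N per rad (about 55).
- screw_3: wing screw 3, alike. For all four: snug is about 20 to 25 N of clamping force (0.08 to 0.1 N m above the free running moment; 8 to 45 N will do), firm is 60 N (0.24 N m above it; 42 to 76 N will do). Over 85 N crushes the gasket. Pushing along the screw while turning helps or hinders: each N of downward push spares 0.004 N m.
- screw_4: wing screw 4, alike. For all four: tightening one from snug to firm takes up to about 8 N of clamping force off each of its neighbours, so the first pair ends a little slacker than it was set.
- vial_00: bystander: small capped sample vial, 28 mm across, 92 mm high, standing; origin at the centre of its underside.
- vial_06: bystander: another capped sample vial, 28 mm across, 92 mm high, standing; origin at the centre of its underside.
- small_beaker: bystander: small glass beaker, 75 mm across, 89 mm high, standing; origin at the centre of its underside.
Things that resemble listed ones, but are neither listed nor needed, are in the scene too. Leave any purple look-alike of the holder alone. Several things have the shape of the cover; the one meant has the colours described above.

How it is judged:
By the outcome, as a careful person would: the job done as asked, in the order asked, and still so for the second after the job is handed in, with the robot touching nothing.
It also fails if it takes over 72 s, if anything falls off the work surface, if the arm or the gripper's body presses on something with over 40 N, if the wrist force passes 120 N, or if a joint passes its speed limit or range.

## Robot

A 6-joint arm with a two-finger parallel gripper is mounted at the origin on a cart in front of the work surface, level with it; the furniture and walls round the work are solid. World frame = base frame: x ahead of the robot, y to its left, z up, the work surface at z = 0. Lengths are in mm, angles in rad, forces in N, time in s.
With the tool pointing down it reaches from about 350 to 775 mm from the base axis. Payload 7.3 kg.
Tool frame: the origin (TCP) lies at the very end of the fingers, on their centre line; the grasp point (between the pads) lies 19 mm behind it; z points along the fingers, y is the line along which they close (so a half turn about z gives the same grasp; the last joint's range is limited). The gripper opens to 92 mm and grips with 3 to 60 N. Pads are 19 mm wide; open, the fingers measure 130 mm over their backs; the gripper's body (75 mm by 190 mm) begins 47 mm behind the grasp point.
Start: joints at [-1.471, 0.342, 1.524, -0, 1.275, -0.146], TCP at [127.771, -509.234, 226.741] pointing down, gripper open.
Joint ranges: [-2.53, 2.53], [-0.77, 2.02], [0.04, 2.7], [-1, 4.14], [0.28, 2.66], [-3.11, 3.11]. Speed limits (rad/s): [2.57, 2.57, 3.14, 3.14, 3.14, 3.14].

## Interface

Orientations are given as [roll, pitch, yaw] about the fixed x, y, z axes, in that order (R = Rz(yaw) Ry(pitch) Rx(roll)).
In Python, from plant import * gives the robot as it stands.
- The arm moves only by the tool arm_command, never from a script. Its arguments are lists of equal length, an entry for each row: "gripper": the finger opening in mm, from 0 to 91.8; "dp": the shift along the tool's x, y, z in units of 25 mm (1.0 is 25 mm), a list of three; "twist": the turn about the tool's z in units of 5 degrees (1.0 is 5 degrees). A call has exactly 5 rows; each row shifts and turns the commanded pose from where the row before left it, along the tool's axes as they then stand; what a row does not reach is not made up. A row lasts 1/8 s, in which the tool goes at most 62.5 mm and 10.7 degrees, less where a joint would pass 70% of its speed; a pose out of reach is approached as far as the arm can. A call is refused whole if a number of a shift passes 1 or a number of a turn 1, either way. A call with a gripper value outside its range is refused whole. The fingers move at their own pace and stop on an object; the grip force is fixed at half the most. Time passes only in rows, so rows that do not move let the fingers close, or fill a call up. It gives the time, the measured TCP pose, the force, the opening and the grip force at its end, in the units of the state.
- get_obs(): the state, without advancing time (a new reading comes with each control period).
- capture(name): name is "side" or "top" or "wrist"; returns the picture (420x560x3 uint8, red, green, blue); there is no depth.
- get_calibration(name): a dict with "mtx" (3x3 intrinsics, pixels), "dist_coeffs" ([k1, k2, p1, p2, k3] as OpenCV has them; the pictures are not rectified), "position" and "attitude" of the camera in the world; the wrist camera has in their place "mount" (4x4, takes a point from camera to tool coordinates, whose origin is the TCP and whose axes are the flange's). Camera axes: x right, y down, z forward; pixel columns grow to the right and rows downward; lengths in mm; the calibration is good to about 2 mm. A picture is of the moment at which its call begins: read the wrist's pose just before it. get_calibration takes no time and is no camera call.
- close_job(): hands the job in; it is judged then, once.
The state is a dict: "time": time; "joint_positions": joint angles; "dq": joint speeds; "tau": joint torques, N m; "tool_pos": TCP position; "tcp_rot": TCP orientation; "contact_force": force on the tool from outside, world axes, zero at the start; "moment": the same for the moment, N m; "grip_width": finger opening in mm; "finger_force": force on a finger pad.
Only numpy, scipy, OpenCV 4.12 (cv2) and the standard library are available. Lean on these libraries where they do the work, as an engineer would, in place of code of your own. Each camera call takes 0.05 s, during which the arm holds its last target. There are 200 camera calls.

## Working session

There is one attempt and no reset: what is moved stays moved. The work goes in short steps, Python scripts to look and compute and a tool call to move; the robot and the scene stay as the last step left them, time stands still between calls to the robot, and variables do not carry over. Pictures are saved under pics/ and viewed, at most 10 in all, crops included, and the job is handed in when it is done.

Besides the shell and the picture viewer there is one more tool, called after "Request:" as a command line: name --pt "numbers of a row" for each row, then --argument value for the rest. arm_command: Moves the arm, as the interface text tells. Its arguments: {"type":"object","properties":{"gripper":{"type":"array"},"dp":{"type":"array"},"twist":{"type":"array"}},"required":["gripper","dp","twist"]}

```bash
ls; mkdir -p pics; python3 - <<'E'
from plant import *
import cv2,numpy as np
print(get_obs())
for n in ["side","top","wrist"]:
    im=capture(n); cv2.imwrite(f"pics/{n}0.png",im[:,:,::-1]); print(n,get_calibration(n))
E
```

```text
pics
{'time': 0.0, 'joint_positions': array([-1.47102875e+00,  3.42726915e-01,  1.52499261e+00,  4.70325282e-06,
        1.27535858e+00, -1.45973974e-01]), 'dq': array([ 0.00126385, -0.000904  ,  0.00024603,  0.00081878, -0.00047509,
        0.00052795]), 'tau': array([ 1.17739437e-03, -4.31246495e+01, -2.44222856e+01,  7.18026306e-02,
        5.59141603e-02, -1.36496360e-04]), 'tool_pos': array([ 127.71738162, -508.83293692,  226.0512856 ]), 'tcp_rot': array([-3.14012365e+00, -2.20518281e-04,  2.45740017e-01]), 'contact_force': array([0.10191407, 0.52300828, 0.16455823]), 'moment': array([ 0.05330098, -0.07762024, -0.04259374]), 'finger_force': 0.0, 'grip_width': 91.33162468169358}
side {'mtx': array([[536.29515314,   0.        , 270.4449633 ],
       [  0.        , 536.29515314, 207.37514196],
       [  0.        ,   0.        ,   1.        ]]), 'dist_coeffs': array([-0.18709534,  0.        ,  0.        ,  0.        ,  0.        ]), 'position': array([-414.57927232,  565.90455254, 1066.7950268 ]), 'attitude': array([-2.24931312,  0.01504413, -2.27111219])}
top {'mtx': array([[428.6
[... 260 characters left out ...]
558, -167.1461382 , 1259.0606926 ]), 'attitude': array([-2.98031977, -0.02733925, -1.58451364])}
wrist {'mtx': array([[329.78863879,   0.        , 282.07969792],
       [  0.        , 329.78863879, 211.88282658],
       [  0.        ,   0.        ,   1.        ]]), 'dist_coeffs': array([0.02473973, 0.        , 0.        , 0.        , 0.        ]), 'mount': array([[-2.44841211e-04, -9.53120296e-01, -3.02591542e-01,
         8.26526989e+01],
       [ 9.99999900e-01, -1.19767395e-04, -4.31897238e-04,
        -3.64454460e-01],
       [ 3.75409422e-04, -3.02591618e-01,  9.53120230e-01,
        -1.57718322e+02],
       [ 0.00000000e+00,  0.00000000e+00,  0.00000000e+00,
         1.00000000e+00]])}
```

View pics/top0.png

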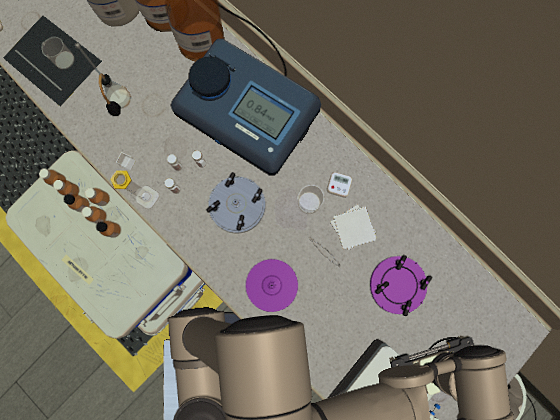

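View pics/side0.png

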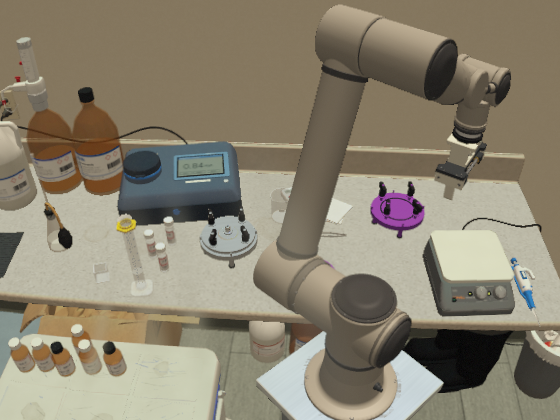

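The top picture shows the steel holder at about (236,205) with wing screws near (231,181), (258,182), (212,208) and (243,229). The vials are to its left at (173,160), (198,156) and (171,185), and the beaker is at (310,200). The purple look-alikes are at (272,285) and (400,285).

```bash
cat > h.py <<'E'
from plant import *
import cv2,numpy as np
from scipy.spatial.transform import Rotation as Ro
def cam(n,obs=None):
    c=get_calibration(n)
    if n=="wrist":
        T=np.eye(4);T[:3,:3]=Ro.from_euler("xyz",obs["tcp_rot"]).as_matrix();T[:3,3]=obs["tool_pos"]
        T=T@c["mount"];R,p=T[:3,:3],T[:3,3]
    else: R,p=Ro.from_euler("xyz",c["attitude"]).as_matrix(),c["position"]
    return c["mtx"],c["dist_coeffs"],R,p
def onplane(C,px,z):
    K,d,R,p=C
    u=cv2.undistortPoints(np.array(px,float).reshape(-1,1,2),K,d).reshape(-1,2)
    r=np.c_[u,np.ones(len(u))]@R.T
    return p+r*((z-p[2])/r[:,2])[:,None]
def proj(C,P):
    K,d,R,p=C
    return cv2.projectPoints((np.array(P,float).reshape(-1,3)-p)@R,np.zeros(3),np.zeros(3),K,d)[0].reshape(-1,2)
E
python3 - <<'E'
from h import *
im=cv2.imread("pics/top0.png")[140:245,150:330]
cv2.imwrite("pics/c1.png",cv2.resize(im,None,fx=4.4,fy=4.4,interpolation=cv2.INTER_CUBIC))
C=cam("top")
print(onplane(C,[[231,181],[258,182],[212,208],[243,229]],104))
print(onplane(C,[[236,203]],92), onplane(C,[[171,158],[197,153],[170,181]],92), onplane(C,[[310,188]],89))
E
```

```text
[[ 589.15016483  -45.67295704  104.        ]
 [ 585.64692346 -120.19846493  104.        ]
 [ 514.02622313    5.64301043  104.        ]
 [ 455.52480808  -79.2615041   104.        ]]
[[529.4886715 -58.7964289  92.       ]] [[660.5701058  126.39993703  92.        ]
 [674.26165629  52.79127465  92.        ]
 [593.84786919 126.79089829  92.        ]] [[ 570.85593895 -264.80594436   89.        ]]
```

View pics/c1.png

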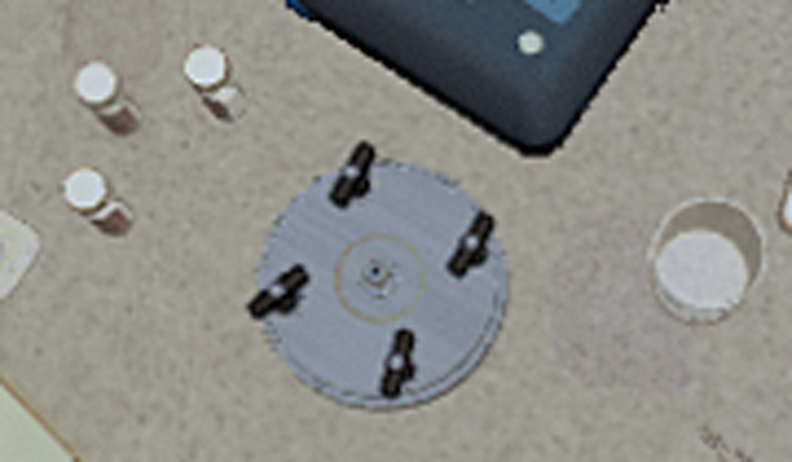

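The crop shows bar centres A (353,174), B (472,243), C (277,291) and D (397,363), with the nozzle at (376,272). No other object stands between the bars.

```bash
python3 - <<'E'
from h import *
from scipy.optimize import least_squares
C=cam("top")
f=lambda a:np.array(a,float)/4.4+[150,140]-0.4
P=onplane(C,f([[353,172],[472,243],[277,291],[397,363]]),108)
E1=onplane(C,f([[368,145],[488,215],[305,270],[405,333]]),108);E2=onplane(C,f([[340,205],[455,272],[252,313],[390,395]]),108)
d=E1-E2
print(P.round(1)); print((np.arctan2(d[:,1],d[:,0])%np.pi).round(2))
c=P[:,:2].mean(0);r=P[:,:2]-c; print(c,np.hypot(*r.T),np.degrees(np.arctan2(r[:,1],r[:,0]))%90)
# device height: corner seen in top ~ (crop 545,150 -> top edge), in side ~ (242,200)?
S=cam("side")
for z in(0,60,100,140):print(z,onplane(C,f([[540,135]]),z),proj(S,onplane(C,f([[540,135]]),z)))
E
```

```text
[[ 594.8  -42.8  108. ]
 [ 548.8 -117.2  108. ]
 [ 519.6    3.6  108. ]
 [ 473.9  -70.9  108. ]]
[2.72 2.62 2.26 2.91]
[534.2547003  -56.83193082] [62.11015213 62.10279773 62.210985   61.96063624] [13.05905884 13.50553325 13.64255008 13.15786149]
0 [[ 645.97033666 -159.32300603    0.        ]] [[234.13864775 216.89527997]]
60 [[ 630.22594897 -159.69581405   60.        ]] [[236.23426835 204.12377524]]
100 [[ 619.72969052 -159.94435273  100.        ]] [[237.70481255 195.18922748]]
140 [[ 609.23343206 -160.19289142  140.        ]] [[239.23795053 185.89833281]]
```

```bash
cat >> h.py <<'E'
def plan(tgt,yaw,n,o=None):
    o=o or get_obs();p=np.array(o["tool_pos"]);y=o["tcp_rot"][2]
    dy=yaw-y; dy=(dy+np.pi)%(2*np.pi)-np.pi if abs(dy)>3.6 else dy
    print("p",p.round(1),"yaw",round(y,3),"rot",np.round(o["tcp_rot"][:2],3),"t",o["time"],"turn deg",np.degrees(dy).round(1))
    st=np.array([[0,0,0.]]*0)
    D=[];tw=[]
    for i in range(n):
        d=(np.array(tgt)-p)/(n-i); t=np.clip(np.degrees(dy)/5/n,-1,1)
        v=np.array([np.cos(y)*d[0]+np.sin(y)*d[1],np.sin(y)*d[0]-np.cos(y)*d[1],-d[2]])/25
        v=v.round(2);t=round(t,2)
        p=p+25*np.array([np.cos(y)*v[0]+np.sin(y)*v[1],np.sin(y)*v[0]-np.cos(y)*v[1],-v[2]]);y-=np.radians(5*t)
        D.append(v.tolist());tw.append(t)
    for i in range(0,n,5):print(D[i:i+5],tw[i:i+5])
    print("end",p.round(1),round(y,3))
E
python3 - <<'E'
from h import *
plan([590,-43,170],2.72,30)
E
```

```text
p [ 127.7 -508.9  226.2] yaw 0.246 rot [-3.141 -0.   ] t 0.15 turn deg 141.8
[[0.75, -0.45, 0.07], [0.71, -0.51, 0.08], [0.66, -0.57, 0.07], [0.61, -0.62, 0.08], [0.56, -0.67, 0.07]] [np.float64(0.95), np.float64(0.95), np.float64(0.95), np.float64(0.95), np.float64(0.95)]
[[0.5, -0.72, 0.08], [0.44, -0.76, 0.07], [0.38, -0.79, 0.08], [0.31, -0.82, 0.07], [0.24, -0.84, 0.08]] [np.float64(0.95), np.float64(0.95), np.float64(0.95), np.float64(0.95), np.float64(0.95)]
[[0.17, -0.86, 0.07], [0.1, -0.87, 0.08], [0.03, -0.87, 0.07], [-0.04, -0.87, 0.08], [-0.12, -0.87, 0.07]] [np.float64(0.95), np.float64(0.95), np.float64(0.95), np.float64(0.95), np.float64(0.95)]
[[-0.19, -0.86, 0.08], [-0.26, -0.84, 0.07], [-0.33, -0.81, 0.08], [-0.39, -0.78, 0.07], [-0.45, -0.75, 0.08]] [np.float64(0.95), np.float64(0.95), np.float64(0.95), np.float64(0.95), np.float64(0.95)]
[[-0.52, -0.71, 0.07], [-0.57, -0.66, 0.08], [-0.63, -0.61, 0.07], [-0.67, -0.56, 0.08], [-0.72, -0.5, 0.07]] [np.float64(0.95), np.float64(0.95), np.float64(0.95), np.float64(0.95), np.float64(0.95)]
[[-0.76, -0.44, 0.08], [-0.79, -0.38, 0.07], [-0.82, -0.31, 0.08], [-0.84, -0.24, 0.07], [-0.85, -0.17, 0.08]] [np.float64(0.95), np.float64(0.95), np.float64(0.95), np.float64(0.95), np.float64(0.95)]
end [590.  -43.1 170. ] -2.241
```

```bash
sed -i 's/t = *//; s/t=np.clip(np.degrees/t=-np.clip(np.degrees/; s/t=round(t,2)/t=float(round(t,2))/' h.py; python3 - <<'E'
from h import *
plan([590,-43,170],2.72,30)
E
```

```text
p [ 127.7 -508.9  226.2] yaw 0.246 rot [-3.141 -0.   ] t 0.15 turn deg 141.8
[[0.75, -0.45, 0.07], [0.78, -0.39, 0.08], [0.81, -0.32, 0.07], [0.84, -0.25, 0.08], [0.86, -0.18, 0.07]] [-0.95, -0.95, -0.95, -0.95, -0.95]
[[0.87, -0.11, 0.08], [0.87, -0.04, 0.07], [0.87, 0.03, 0.08], [0.87, 0.1, 0.07], [0.86, 0.18, 0.08]] [-0.95, -0.95, -0.95, -0.95, -0.95]
[[0.84, 0.25, 0.07], [0.82, 0.31, 0.08], [0.79, 0.38, 0.07], [0.75, 0.45, 0.08], [0.71, 0.51, 0.07]] [-0.95, -0.95, -0.95, -0.95, -0.95]
[[0.67, 0.56, 0.08], [0.62, 0.62, 0.07], [0.57, 0.67, 0.08], [0.51, 0.71, 0.07], [0.45, 0.75, 0.08]] [-0.95, -0.95, -0.95, -0.95, -0.95]
[[0.39, 0.78, 0.07], [0.32, 0.81, 0.08], [0.25, 0.84, 0.07], [0.18, 0.86, 0.08], [0.11, 0.87, 0.07]] [-0.95, -0.95, -0.95, -0.95, -0.95]
[[0.04, 0.87, 0.08], [-0.04, 0.88, 0.07], [-0.11, 0.87, 0.08], [-0.18, 0.86, 0.07], [-0.24, 0.83, 0.08]] [-0.95, -0.95, -0.95, -0.95, -0.95]
end [589.9 -43.1 170. ] 2.733
```

Request:
arm_command --gripper '[40,40,40,40,40]' --pt "0.75 -0.45 0.07" --pt "0.78 -0.39 0.08" --pt "0.81 -0.32 0.07" --pt "0.84 -0.25 0.08" --pt "0.86 -0.18 0.07" --twist '[-0.95,-0.95,-0.95,-0.95,-0.95]'

```text
time: 0.78
tool_pos: [205.4, -431.1, 217.2]
tcp_rot: [-3.141, -0.0, 0.663]
contact_force: [0.5, -0.2, -0.4]
grip_width: 46.1
finger_force: 0.0
```

Request:
arm_command --gripper '[40,40,40,40,40]' --pt "0.87 -0.11 0.08" --pt "0.87 -0.04 0.07" --pt "0.87 0.03 0.08" --pt "0.87 0.1 0.07" --pt "0.86 0.18 0.08" --twist '[-0.95,-0.95,-0.95,-0.95,-0.95]'

```text
time: 1.4
tool_pos: [282.3, -353.6, 207.7]
tcp_rot: [-3.141, -0.0, 1.078]
contact_force: [0.7, -0.2, 0.1]
grip_width: 40.0
finger_force: 0.0
```

Request:
arm_command --gripper '[40,40,40,40,40]' --pt "0.84 0.25 0.07" --pt "0.82 0.31 0.08" --pt "0.79 0.38 0.07" --pt "0.75 0.45 0.08" --pt "0.71 0.51 0.07" --twist '[-0.95,-0.95,-0.95,-0.95,-0.95]'

```text
time: 2.02
tool_pos: [359.5, -275.9, 198.5]
tcp_rot: [-3.141, -0.0, 1.492]
contact_force: [-0.4, 0.0, -0.9]
grip_width: 39.8
finger_force: 0.0
```

Request:
arm_command --gripper '[40,40,40,40,40]' --pt "0.67 0.56 0.08" --pt "0.62 0.62 0.07" --pt "0.57 0.67 0.08" --pt "0.51 0.71 0.07" --pt "0.45 0.75 0.08" --twist '[-0.95,-0.95,-0.95,-0.95,-0.95]'

```text
time: 2.65
tool_pos: [436.5, -198.2, 189.0]
tcp_rot: [-3.141, -0.0, 1.907]
contact_force: [-0.2, -0.2, -0.4]
grip_width: 40.3
finger_force: 0.0
```

Request:
arm_command --gripper '[40,40,40,40,40]' --pt "0.39 0.78 0.07" --pt "0.32 0.81 0.08" --pt "0.25 0.84 0.07" --pt "0.18 0.86 0.08" --pt "0.11 0.87 0.07" --twist '[-0.95,-0.95,-0.95,-0.95,-0.95]'

```text
time: 3.28
tool_pos: [513.4, -120.4, 179.6]
tcp_rot: [-3.141, -0.001, 2.321]
contact_force: [0.0, 0.4, -0.4]
grip_width: 40.2
finger_force: 0.0
```

```bash
python3 - <<'E'
from h import *
plan([592,-43,160],2.72,5)
o=get_obs();im=capture("wrist");cv2.imwrite("pics/w1.png",im[:,:,::-1])
import pickle;pickle.dump(o,open("w1.pkl","wb"))
E
```

```text
p [ 513.4 -120.4  179.6] yaw 2.321 rot [-3.141e+00 -1.000e-03] t 3.275 turn deg 22.9
[[0.02, 0.88, 0.16], [-0.04, 0.88, 0.16], [-0.12, 0.88, 0.15], [-0.18, 0.86, 0.16], [-0.26, 0.85, 0.15]] [-0.91, -0.91, -0.91, -0.91, -0.91]
end [592.1 -43.  160.1] 2.718
```

View pics/w1.png

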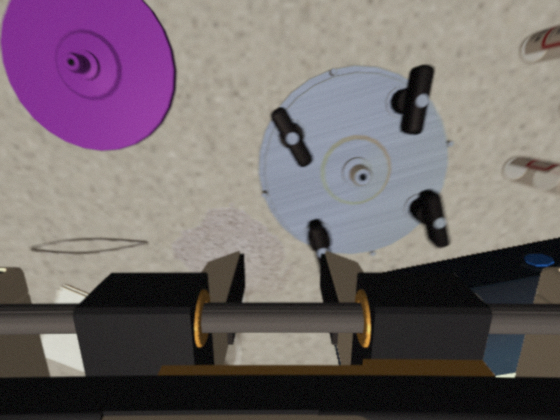

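The wrist picture shows the steel cover with screw dots at (292,138), (421,101), (438,222) and (320,250), and the bars upright and clear.

```bash
python3 - <<'E'
from h import *
import pickle
o=pickle.load(open("w1.pkl","rb"));C=cam("wrist",o)
P=onplane(C,[[292,138],[422,101],[439,223],[321,247]],109);print(P.round(1))
E1=onplane(C,[[277,111],[424,68],[422,192]],109);E2=onplane(C,[[306,164],[414,131],[443,243]],109)
d=E1-E2;print((np.arctan2(d[:,1],d[:,0])%np.pi).round(2))
print(o["moment"].round(3))
# refine bar angles in top picture: dark-pixel PCA
g=cv2.imread("pics/top0.png").max(2);T=cam("top")
c=np.array([534.3,-56.8])
for k,n in zip((0,90,180,270),"ACDB"):
    a=np.radians(13.3+k);s=c+62*np.array([np.cos(a),np.sin(a)])
    xs=np.arange(-27,27.1,.75);X,Y=np.meshgrid(xs,xs)
    Q=np.c_[s[0]+X.ravel(),s[1]+Y.ravel(),np.full(X.size,109)]
    uv=proj(T,Q).astype(np.float32)
    v=cv2.remap(g.astype(np.float32),uv[:,0].reshape(X.shape),uv[:,1].reshape(X.shape),cv2.INTER_LINEAR)
    best=[]
    for th in np.arange(0,np.pi,.02):
      for dx in np.arange(-6,6.1,1.5):
       for dy in np.arange(-6,6.1,1.5):
        u=(X-dx)*np.cos(th)+(Y-dy)*np.sin(th);w=-(X-dx)*np.sin(th)+(Y-dy)*np.cos(th)
        m=(abs(u)<22)&(abs(w)<6);r=(abs(u)<26)&(abs(w)<10)&~m
        best.append((v[m].mean()-v[r].mean(),th,dx,dy))
    print(n,s.round(1),np.round(min(best),2))
E
```

```text
[[ 475.9  -69.7  109. ]
 [ 521.9    5.   109. ]
 [ 596.5  -40.8  109. ]
 [ 547.1 -113.1  109. ]]
[2.84 2.29 2.8 ]
[ 0.023 -0.164 -0.043]
A [594.6 -42.5] [-64.83   2.66  -1.5    0.  ]
C [520.    3.5] [-66.6    2.26  -1.5    0.  ]
D [474.  -71.1] [-66.23   2.86   0.     0.  ]
B [ 548.6 -117.1] [-66.12   2.6   -1.5    0.  ]
```

Request:
arm_command --gripper '[40,40,40,40,40]' --pt "0.02 0.88 0.16" --pt "-0.04 0.88 0.16" --pt "-0.12 0.88 0.15" --pt "-0.18 0.86 0.16" --pt "-0.26 0.85 0.15" --twist '[-0.91,-0.91,-0.91,-0.91,-0.91]'

```text
time: 3.95
tool_pos: [592.2, -43.6, 160.0]
tcp_rot: [-3.141, -0.001, 2.717]
contact_force: [0.5, 0.8, -0.3]
grip_width: 39.9
finger_force: 0.0
```

```bash
python3 - <<'E'
from h import *
plan([595.2,-41.8,92],2.67,5)
print(get_obs()["moment"])
E
```

```text
p [592.2 -43.6 160. ] yaw 2.717 rot [-3.141e+00 -1.000e-03] t 3.95 turn deg -2.7
[[-0.02, 0.02, 0.54], [-0.02, 0.02, 0.54], [-0.01, 0.03, 0.55], [-0.01, 0.02, 0.54], [-0.02, 0.03, 0.55]] [0.11, 0.11, 0.11, 0.11, 0.11]
end [595.3 -41.7  92. ] 2.669
[ 0.05388573 -0.1871922   0.02548581]
```

Request:
arm_command --gripper '[40,40,40,40,40]' --pt "-0.02 0.02 0.54" --pt "-0.02 0.02 0.54" --pt "-0.01 0.03 0.55" --pt "-0.01 0.02 0.54" --pt "-0.02 0.03 0.55" --twist '[0.11,0.11,0.11,0.11,0.11]'

```text
time: 4.58
tool_pos: [595.0, -42.3, 91.5]
tcp_rot: [-3.141, -0.0, 2.666]
contact_force: [0.2, 0.3, 0.3]
grip_width: 40.0
finger_force: 0.0
```

Request:
arm_command --gripper '[5,5,5,5,5]' --pt "0 0 0" --pt "0 0 0" --pt "0 0 0" --pt "0 0 0" --pt "0 0 0" --twist '[0,0,0,0,0]'

```text
time: 5.2
tool_pos: [595.5, -42.1, 93.0]
tcp_rot: [3.141, 0.001, 2.667]
contact_force: [0.7, -0.9, 2.2]
grip_width: 11.7
finger_force: 29.9
```

```bash
cat > s.py <<'E'
from h import *
o=get_obs();print(round(o["time"],2),o["tool_pos"].round(1),"yaw",o["tcp_rot"].round(3),"F",o["contact_force"].round(1),"M",o["moment"].round(3),"w",round(o["grip_width"],1),round(o["finger_force"],1),"j6",o["joint_positions"][5].round(2),"tau6",o["tau"][5].round(3))
E
python3 s.py
```

```text
5.2 [595.5 -42.1  93. ] yaw [3.141e+00 1.000e-03 2.667e+00] F [ 0.7 -0.9  2.2] M [ 0.046 -0.206 -0.27 ] w 11.7 29.9 j6 -1.3 tau6 -0.293
```

Request:
arm_command --gripper '[5,5,5,5,5]' --pt "0 0 0.01" --pt "0 0 0.02" --pt "0 0 0.01" --pt "0 0 0.02" --pt "0 0 0.01" --twist '[0.6,0.6,0.6,0.6,0.6]'

```text
time: 5.82
tool_pos: [595.5, -42.1, 92.1]
tcp_rot: [3.141, 0.002, 2.405]
contact_force: [-1.9, -0.2, 8.7]
grip_width: 11.9
finger_force: 30.1
```

```bash
python3 s.py
```

```text
5.83 [595.5 -42.1  92.1] yaw [3.141e+00 2.000e-03 2.405e+00] F [-1.9 -0.2  8.7] M [0.109 0.179 0.326] w 11.9 30.1 j6 -1.03 tau6 -0.241
```

Request:
arm_command --gripper '[5,5,5,5,5]' --pt "0 0 0.01" --pt "0 0 0.02" --pt "0 0 0.01" --pt "0 0 0.02" --pt "0 0 0.01" --twist '[0.6,0.6,0.6,0.6,0.6]'

```text
time: 6.45
tool_pos: [595.6, -42.1, 90.9]
tcp_rot: [3.14, 0.002, 2.143]
contact_force: [-3.5, 0.4, 12.4]
grip_width: 11.9
finger_force: 30.0
```

```bash
python3 s.py
```

```text
6.45 [595.6 -42.1  90.9] yaw [3.140e+00 2.000e-03 2.143e+00] F [-3.5  0.4 12.4] M [0.11  0.45  0.358] w 11.9 30.0 j6 -0.77 tau6 -0.251
```

Request:
arm_command --gripper '[5,5,5,5,5]' --pt "0 0 0" --pt "0 0 0" --pt "0 0 0" --pt "0 0 0" --pt "0 0 0.01" --twist '[0.4,0.4,0.4,0.4,0.4]'

```text
time: 7.08
tool_pos: [595.6, -42.1, 90.4]
tcp_rot: [3.14, 0.001, 1.969]
contact_force: [-1.9, 0.6, 10.8]
grip_width: 11.4
finger_force: 30.1
```

```bash
python3 s.py
```

```text
7.08 [595.6 -42.1  90.4] yaw [3.140e+00 1.000e-03 1.969e+00] F [-1.9  0.6 10.8] M [0.092 0.288 0.349] w 11.4 30.1 j6 -0.6 tau6 -0.03
```

Request:
arm_command --gripper '[5,5,5,5,5]' --pt "0 0 0" --pt "0 0 0" --pt "0 0 0" --pt "0 0 0.01" --pt "0 0 0.01" --twist '[0.4,0.4,0.4,0.4,0.4]'

```text
time: 7.7
tool_pos: [595.6, -42.1, 89.8]
tcp_rot: [3.14, 0.001, 1.795]
contact_force: [-1.8, 1.2, 10.2]
grip_width: 11.7
finger_force: 30.1
```

```bash
python3 s.py
```

```text
7.7 [595.6 -42.1  89.8] yaw [3.140e+00 1.000e-03 1.795e+00] F [-1.8  1.2 10.2] M [0.069 0.318 0.384] w 11.7 30.1 j6 -0.42 tau6 0.002
```

Request:
arm_command --gripper '[5,5,5,5,5]' --pt "0 0 0" --pt "0 0 0" --pt "0 0 0" --pt "0 0 0" --pt "0 0 0.01" --twist '[0.3,0.3,0.3,0.3,0.3]'

```text
time: 8.32
tool_pos: [595.7, -42.1, 89.4]
tcp_rot: [3.14, 0.001, 1.664]
contact_force: [-2.0, 0.2, 9.3]
grip_width: 11.4
finger_force: 30.2
```

```bash
python3 s.py
```

```text
8.32 [595.7 -42.1  89.4] yaw [3.140e+00 1.000e-03 1.664e+00] F [-2.   0.2  9.3] M [-0.     0.228  0.423] w 11.4 30.2 j6 -0.29 tau6 0.12
```

Request:
arm_command --gripper '[40,40,40,40,40]' --pt "0 0 0" --pt "0 0 0" --pt "0 0 -0.8" --pt "0 0 -0.6" --pt "0 0 0" --twist '[0,0,0,-0.6,-1]'

```text
time: 8.95
tool_pos: [595.8, -42.2, 124.1]
tcp_rot: [3.14, 0.001, 1.806]
contact_force: [0.2, -0.1, -0.1]
grip_width: 39.8
finger_force: 0.0
```

```bash
python3 s.py; python3 - <<'E'
from h import *
plan([474.9,-70.6,122],2.86,14)
E
```

```text
8.95 [595.8 -42.2 124.1] yaw [3.140e+00 1.000e-03 1.806e+00] F [ 0.2 -0.1 -0.1] M [-0.007 -0.097 -0.049] w 39.8 0.0 j6 -0.43 tau6 1.084
p [595.8 -42.2 124.1] yaw 1.806 rot [3.14e+00 1.00e-03] t 8.95 turn deg 60.4
[[0.0, -0.35, 0.01], [0.03, -0.35, 0.01], [0.05, -0.35, 0.01], [0.08, -0.35, 0.0], [0.11, -0.34, 0.01]] [-0.86, -0.86, -0.86, -0.86, -0.86]
[[0.13, -0.33, 0.0], [0.16, -0.32, 0.01], [0.18, -0.31, 0.0], [0.2, -0.29, 0.01], [0.22, -0.28, 0.0]] [-0.86, -0.86, -0.86, -0.86, -0.86]
[[0.24, -0.26, 0.01], [0.26, -0.24, 0.0], [0.28, -0.21, 0.01], [0.3, -0.2, 0.0]] [-0.86, -0.86, -0.86, -0.86]
end [474.9 -70.7 122.1] 2.857
```

```bash
python3 - <<'E'
from h import *
plan([474.9,-70.6,122],2.86,12)
E
```

```text
p [595.8 -42.2 124.1] yaw 1.806 rot [3.14e+00 1.00e-03] t 8.95 turn deg 60.4
[[0.0, -0.41, 0.01], [0.04, -0.41, 0.01], [0.07, -0.41, 0.01], [0.11, -0.4, 0.01], [0.14, -0.39, 0.01]] [-1.0, -1.0, -1.0, -1.0, -1.0]
[[0.18, -0.37, 0.0], [0.21, -0.36, 0.01], [0.24, -0.34, 0.0], [0.27, -0.32, 0.01], [0.29, -0.29, 0.0]] [-1.0, -1.0, -1.0, -1.0, -1.0]
[[0.32, -0.26, 0.01], [0.34, -0.24, 0.0]] [-1.0, -1.0]
end [474.9 -70.7 122.1] 2.853
```

Request:
arm_command --gripper '[40,40,40,40,40]' --pt "0.0 -0.41 0.01" --pt "0.04 -0.41 0.01" --pt "0.07 -0.41 0.01" --pt "0.11 -0.4 0.01" --pt "0.14 -0.39 0.01" --twist '[-1,-1,-1,-1,-1]'

```text
time: 9.57
tool_pos: [544.3, -53.9, 121.4]
tcp_rot: [-3.141, -0.0, 2.243]
contact_force: [1.0, -0.2, -0.7]
grip_width: 39.8
finger_force: 0.0
```

Request:
arm_command --gripper '[40,40,40,40,40]' --pt "0.18 -0.37 0.0" --pt "0.21 -0.36 0.01" --pt "0.24 -0.34 0.0" --pt "0.27 -0.32 0.01" --pt "0.29 -0.29 0.0" --twist '[-1,-1,-1,-1,-1]'

```text
time: 10.2
tool_pos: [493.8, -65.6, 120.9]
tcp_rot: [-3.141, -0.001, 2.679]
contact_force: [0.5, -0.2, 1.0]
grip_width: 40.1
finger_force: 0.0
```

Request:
arm_command --gripper '[40,40,40,40,40]' --pt "0.32 -0.26 0.01" --pt "0.34 -0.24 0.0" --pt "0 0 0.3" --pt "0 0 0.5" --pt "0 0 0.4" --twist '[-1,-1,-0.1,0,0]'

```text
time: 10.82
tool_pos: [474.1, -70.0, 89.7]
tcp_rot: [3.142, -0.001, 2.859]
contact_force: [0.3, 0.2, 0.1]
grip_width: 40.3
finger_force: 0.0
```

Request:
arm_command --gripper '[5,5,5,5,5]' --pt "0 0 0" --pt "0 0 0" --pt "0 0 0" --pt "0 0 0" --pt "0 0 0" --twist '[0,0,0,0,0]'

```text
time: 11.45
tool_pos: [474.3, -70.8, 91.3]
tcp_rot: [-3.141, 0.001, 2.859]
contact_force: [-0.8, -4.3, 1.1]
grip_width: 11.6
finger_force: 30.0
```

```bash
python3 s.py
```

```text
11.45 [474.3 -70.8  91.3] yaw [-3.141e+00  1.000e-03  2.859e+00] F [-0.8 -4.3  1.1] M [-0.624  0.053 -0.083] w 11.6 30.0 j6 -1.6 tau6 -0.061
```

Request:
arm_command --gripper '[5,5,5,5,5]' --pt "0 0 0.01" --pt "0 0 0" --pt "0 0 0.01" --pt "0 0 0" --pt "0 0 0.01" --twist '[0.6,0.6,0.6,0.6,0.6]'

```text
time: 12.08
tool_pos: [474.4, -70.6, 90.3]
tcp_rot: [-3.141, 0.001, 2.597]
contact_force: [0.0, -3.8, -1.2]
grip_width: 11.4
finger_force: 30.1
```

```bash
python3 s.py
```

```text
12.07 [474.4 -70.6  90.3] yaw [-3.141e+00  1.000e-03  2.597e+00] F [ 0.  -3.8 -1.2] M [-0.545 -0.149  0.319] w 11.4 30.1 j6 -1.33 tau6 -0.21
```

Request:
arm_command --gripper '[5,5,5,5,5]' --pt "0 0 0.01" --pt "0 0 0.01" --pt "0 0 0" --pt "0 0 0.01" --pt "0 0 0.01" --twist '[0.5,0.5,0.5,0.5,0.5]'

```text
time: 12.7
tool_pos: [474.4, -70.5, 89.4]
tcp_rot: [-3.142, 0.001, 2.379]
contact_force: [0.8, -2.4, -0.3]
grip_width: 11.8
finger_force: 30.1
```

```bash
python3 s.py
```

```text
12.7 [474.4 -70.5  89.4] yaw [-3.142e+00  1.000e-03  2.379e+00] F [ 0.8 -2.4 -0.3] M [-0.455 -0.136  0.315] w 11.8 30.1 j6 -1.11 tau6 -0.121
```

Request:
arm_command --gripper '[5,5,5,5,5]' --pt "0 0 0.01" --pt "0 0 0" --pt "0 0 0.01" --pt "0 0 0" --pt "0 0 0.01" --twist '[0.4,0.4,0.4,0.4,0.4]'

```text
time: 13.32
tool_pos: [474.6, -70.4, 88.7]
tcp_rot: [3.141, 0.001, 2.203]
contact_force: [1.4, -3.7, 3.6]
grip_width: 11.8
finger_force: 30.1
```

```bash
python3 s.py
```

```text
13.32 [474.6 -70.4  88.7] yaw [3.141e+00 1.000e-03 2.203e+00] F [ 1.4 -3.7  3.6] M [-0.625 -0.294  0.358] w 11.8 30.1 j6 -0.94 tau6 -0.031
```

Request:
arm_command --gripper '[5,5,5,5,5]' --pt "0 0 0.01" --pt "0 0 0" --pt "0 0 0.01" --pt "0 0 0" --pt "0 0 0" --twist '[0.3,0.3,0.3,0.3,0.3]'

```text
time: 13.95
tool_pos: [474.6, -70.3, 88.2]
tcp_rot: [3.141, 0.001, 2.072]
contact_force: [2.3, -3.3, 3.6]
grip_width: 11.6
finger_force: 30.1
```

```bash
python3 s.py
```

```text
13.95 [474.6 -70.3  88.2] yaw [3.141e+00 1.000e-03 2.072e+00] F [ 2.3 -3.3  3.6] M [-0.604 -0.584  0.33 ] w 11.6 30.1 j6 -0.81 tau6 0.082
```

Request:
arm_command --gripper '[5,5,5,5,5]' --pt "0 0 0.01" --pt "0 0 0" --pt "0 0 0.01" --pt "0 0 0" --pt "0 0 0" --twist '[0.4,0.4,0.4,0.4,0.4]'

```text
time: 14.58
tool_pos: [474.8, -70.3, 87.7]
tcp_rot: [3.14, 0.001, 1.897]
contact_force: [4.5, -3.7, 4.4]
grip_width: 11.9
finger_force: 30.1
```

```bash
python3 s.py
```

```text
14.57 [474.8 -70.3  87.7] yaw [3.140e+00 1.000e-03 1.897e+00] F [ 4.5 -3.7  4.4] M [-0.498 -0.749  0.385] w 11.9 30.1 j6 -0.63 tau6 0.024
```

Request:
arm_command --gripper '[5,5,5,5,5]' --pt "0 0 0.01" --pt "0 0 0" --pt "0 0 0.01" --pt "0 0 0" --pt "0 0 0" --twist '[0.3,0.3,0.3,0.3,0.3]'

```text
time: 15.2
tool_pos: [474.8, -70.3, 87.2]
tcp_rot: [3.14, 0.001, 1.767]
contact_force: [5.1, -2.9, 4.4]
grip_width: 12.1
finger_force: 30.2
```

```bash
python3 s.py
```

```text
15.2 [474.8 -70.3  87.2] yaw [3.140e+00 1.000e-03 1.767e+00] F [ 5.1 -2.9  4.4] M [-0.444 -0.81   0.41 ] w 12.1 30.2 j6 -0.5 tau6 0.142
```

Request:
arm_command --gripper '[5,5,40,40,40]' --pt "0 0 0.01" --pt "0 0 0.01" --pt "0 0 0" --pt "0 0 0" --pt "0 0 -0.9" --twist '[0.6,0.6,0,0,0]'

```text
time: 15.82
tool_pos: [471.0, -68.9, 106.9]
tcp_rot: [-3.134, -0.004, 1.662]
contact_force: [1.1, 0.3, -0.2]
grip_width: 37.1
finger_force: 0.0
```

```bash
python3 - <<'E'
from h import *
plan([521.1,4.2,122],2.27,7)
E
```

```text
p [471.  -68.9 106.9] yaw 1.662 rot [-3.134 -0.004] t 15.825 turn deg 34.8
[[0.39, 0.32, -0.09], [0.36, 0.36, -0.09], [0.33, 0.39, -0.08], [0.29, 0.41, -0.09], [0.26, 0.43, -0.08]] [-0.99, -0.99, -0.99, -0.99, -0.99]
[[0.22, 0.46, -0.09], [0.18, 0.47, -0.08]] [-0.99, -0.99]
end [521.    4.2 121.9] 2.267
```

Request:
arm_command --gripper '[40,40,40,40,40]' --pt "0 0 -0.6" --pt "0.39 0.32 0" --pt "0.36 0.36 0" --pt "0.33 0.39 0" --pt "0.29 0.41 0" --twist '[0,-1,-1,-1,-1]'

```text
time: 16.45
tool_pos: [500.9, -27.1, 122.6]
tcp_rot: [-3.138, -0.004, 2.015]
contact_force: [0.1, -0.2, 1.2]
grip_width: 39.9
finger_force: 0.0
```

```bash
python3 - <<'E'
from h import *
plan([521.1,4.2,122],2.27,3)
E
```

```text
p [500.9 -27.1 122.6] yaw 2.015 rot [-3.138 -0.004] t 16.45 turn deg 14.6
[[0.26, 0.42, 0.01], [0.23, 0.44, 0.01], [0.18, 0.47, 0.0]] [-0.98, -0.98, -0.98]
end [521.2   4.2 122.1] 2.271
```

Request:
arm_command --gripper '[40,40,40,40,40]' --pt "0.26 0.42 0" --pt "0.23 0.44 0" --pt "0.18 0.47 0" --pt "0 0 0.6" --pt "0 0 0.62" --twist '[-0.98,-0.98,-0.98,0,0]'

```text
time: 17.08
tool_pos: [521.6, 3.1, 91.5]
tcp_rot: [-3.139, -0.003, 2.268]
contact_force: [0.8, 0.1, -1.5]
grip_width: 40.1
finger_force: 0.0
```

Request:
arm_command --gripper '[5,5,5,5,5]' --pt "0 0 0" --pt "0 0 0" --pt "0 0 0" --pt "0 0 0" --pt "0 0 0" --twist '[0,0,0,0,0]'

```text
time: 17.7
tool_pos: [522.4, 2.0, 93.8]
tcp_rot: [-3.14, 0.0, 2.269]
contact_force: [-3.7, -4.9, 1.7]
grip_width: 11.6
finger_force: 29.9
```

```bash
python3 s.py
```

```text
17.7 [522.4   2.   93.8] yaw [-3.14   0.     2.269] F [-3.7 -4.9  1.7] M [-0.745  0.423 -0.176] w 11.6 29.9 j6 -0.84 tau6 -0.204
```

Request:
arm_command --gripper '[5,5,5,5,5]' --pt "0 -0.02 0.01" --pt "0 -0.02 0" --pt "0 -0.01 0.01" --pt "0 -0.01 0.01" --pt "0 -0.01 0" --twist '[0.5,0.5,0.5,0.5,0.5]'

```text
time: 18.32
tool_pos: [521.9, 1.6, 93.1]
tcp_rot: [3.141, 0.001, 2.051]
contact_force: [0.7, -0.3, -1.7]
grip_width: 11.8
finger_force: 30.1
```

```bash
python3 s.py
```

```text
18.32 [521.9   1.6  93.1] yaw [3.141e+00 1.000e-03 2.051e+00] F [ 0.7 -0.3 -1.7] M [-0.121 -0.26   0.36 ] w 11.8 30.1 j6 -0.62 tau6 -0.108
```

Request:
arm_command --gripper '[5,5,5,5,5]' --pt "0 -0.01 0.01" --pt "0 0 0" --pt "0 -0.01 0.01" --pt "0 0 0" --pt "0 -0.01 0.01" --twist '[0.4,0.4,0.4,0.4,0.4]'

```text
time: 18.95
tool_pos: [521.6, 1.5, 92.3]
tcp_rot: [3.14, 0.001, 1.875]
contact_force: [3.1, -2.2, 3.0]
grip_width: 11.9
finger_force: 30.1
```

```bash
python3 s.py
```

```text
18.95 [521.6   1.5  92.3] yaw [3.140e+00 1.000e-03 1.875e+00] F [ 3.1 -2.2  3. ] M [-0.145 -0.439  0.36 ] w 11.9 30.1 j6 -0.45 tau6 -0.042
```

Request:
arm_command --gripper '[5,5,5,5,5]' --pt "0 0 0.01" --pt "0 0 0" --pt "0 0 0.01" --pt "0 0 0" --pt "0 0 0" --twist '[0.4,0.4,0.4,0.4,0.4]'

```text
time: 19.58
tool_pos: [521.2, 1.4, 91.6]
tcp_rot: [3.141, 0.0, 1.7]
contact_force: [2.5, -3.1, 4.8]
grip_width: 11.3
finger_force: 30.1
```

```bash
python3 s.py
```

```text
19.57 [521.2   1.4  91.6] yaw [3.141 0.    1.7  ] F [ 2.5 -3.1  4.8] M [-0.377 -0.438  0.215] w 11.3 30.1 j6 -0.27 tau6 -0.047
```

Request:
arm_command --gripper '[5,5,5,5,5]' --pt "0 0 0.01" --pt "0 0 0" --pt "0 0 0.01" --pt "0 0 0" --pt "0 0 0" --twist '[0.3,0.3,0.3,0.3,0.3]'

```text
time: 20.2
tool_pos: [520.9, 1.4, 91.1]
tcp_rot: [-3.141, 0.0, 1.57]
contact_force: [-0.2, -2.8, 5.3]
grip_width: 11.8
finger_force: 30.1
```

```bash
python3 s.py
```

```text
20.2 [520.9   1.4  91.1] yaw [-3.141  0.     1.57 ] F [-0.2 -2.8  5.3] M [-0.474 -0.223  0.329] w 11.8 30.1 j6 -0.14 tau6 0.064
```

Request:
arm_command --gripper '[5,5,5,5,5]' --pt "0 0 0.01" --pt "0 0 0" --pt "0 0 0.01" --pt "0 0 0" --pt "0 0 0" --twist '[0.4,0.4,0.4,0.4,0.4]'

```text
time: 20.82
tool_pos: [520.5, 1.4, 90.5]
tcp_rot: [-3.141, 0.001, 1.395]
contact_force: [0.1, -3.0, 6.9]
grip_width: 11.7
finger_force: 30.2
```

```bash
python3 s.py
```

```text
20.82 [520.5   1.4  90.5] yaw [-3.141e+00  1.000e-03  1.395e+00] F [ 0.1 -3.   6.9] M [-0.438 -0.029  0.37 ] w 11.7 30.2 j6 0.03 tau6 0.009
```

Request:
arm_command --gripper '[5,5,5,5,5]' --pt "0 0 0.01" --pt "0 0 0" --pt "0 0 0.01" --pt "0 0 0" --pt "0 0 0" --twist '[0.3,0.3,0.3,0.3,0.3]'

```text
time: 21.45
tool_pos: [520.2, 1.5, 90.1]
tcp_rot: [-3.14, 0.001, 1.264]
contact_force: [-2.0, -1.2, 7.3]
grip_width: 11.7
finger_force: 30.2
```

```bash
python3 s.py
```

```text
21.45 [520.2   1.5  90.1] yaw [-3.140e+00  1.000e-03  1.264e+00] F [-2.  -1.2  7.3] M [-0.417  0.173  0.362] w 11.7 30.2 j6 0.16 tau6 0.125
```

Request:
arm_command --gripper '[40,40,40,40,40]' --pt "0 0 0" --pt "0 0 0" --pt "0 0 -0.8" --pt "0 0 -0.5" --pt "0 0 0" --twist '[0,0,0,-1,-1]'

```text
time: 22.08
tool_pos: [521.1, 1.8, 122.9]
tcp_rot: [3.141, -0.0, 1.443]
contact_force: [1.2, 0.2, -1.1]
grip_width: 40.3
finger_force: 0.0
```

```bash
python3 s.py; python3 - <<'E'
from h import *
plan([549.3,-116.6,122],2.6,13)
E
```

```text
22.07 [521.1   1.8 122.9] yaw [ 3.141 -0.     1.443] F [ 1.2  0.2 -1.1] M [-0.064 -0.129 -0.001] w 40.3 0.0 j6 -0.02 tau6 0.936
p [521.1   1.8 122.9] yaw 1.443 rot [ 3.141 -0.   ] t 22.075 turn deg 66.3
[[-0.35, 0.13, 0.0], [-0.36, 0.1, 0.0], [-0.37, 0.07, 0.0], [-0.37, 0.04, 0.0], [-0.37, 0.01, 0.0]] [-1.0, -1.0, -1.0, -1.0, -1.0]
[[-0.37, -0.03, 0.0], [-0.37, -0.06, 0.01], [-0.36, -0.09, 0.0], [-0.36, -0.12, 0.01], [-0.34, -0.16, 0.0]] [-1.0, -1.0, -1.0, -1.0, -1.0]
[[-0.33, -0.18, 0.01], [-0.31, -0.21, 0.0], [-0.29, -0.25, 0.01]] [-1.0, -1.0, -1.0]
end [ 549.3 -116.7  121.9] 2.577
```

Request:
arm_command --gripper '[40,40,40,40,40]' --pt "-0.35 0.13 0.0" --pt "-0.36 0.1 0.0" --pt "-0.37 0.07 0.0" --pt "-0.37 0.04 0.0" --pt "-0.37 0.01 0.0" --twist '[-1,-1,-1,-1,-1]'

```text
time: 22.7
tool_pos: [531.3, -43.8, 121.8]
tcp_rot: [-3.14, -0.001, 1.879]
contact_force: [-0.2, 0.0, 0.1]
grip_width: 40.0
finger_force: 0.0
```

Request:
arm_command --gripper '[40,40,40,40,40]' --pt "-0.37 -0.03 0.0" --pt "-0.37 -0.06 0.01" --pt "-0.36 -0.09 0.0" --pt "-0.36 -0.12 0.01" --pt "-0.34 -0.16 0.0" --twist '[-1,-1,-1,-1,-1]'

```text
time: 23.32
tool_pos: [542.0, -89.3, 121.2]
tcp_rot: [-3.141, -0.002, 2.316]
contact_force: [-0.2, -0.3, 0.2]
grip_width: 40.1
finger_force: 0.0
```

```bash
python3 - <<'E'
from h import *
plan([549.3,-116.6,122],2.6,3)
E
```

```text
p [542.  -89.3 121.2] yaw 2.316 rot [-3.141e+00 -2.000e-03] t 23.325 turn deg 16.3
[[-0.33, -0.18, -0.01], [-0.32, -0.2, -0.01], [-0.3, -0.23, -0.01]] [-1.0, -1.0, -1.0]
end [ 549.3 -116.6  122. ] 2.577
```

Request:
arm_command --gripper '[40,40,40,40,40]' --pt "-0.33 -0.18 0" --pt "-0.32 -0.2 0" --pt "-0.32 -0.23 0" --pt "0 0 0.58" --pt "0 0 0.58" --twist '[-1,-1,-1,-0.25,0]'

```text
time: 23.95
tool_pos: [549.4, -116.4, 91.3]
tcp_rot: [-3.141, -0.002, 2.595]
contact_force: [-0.2, -0.5, -0.0]
grip_width: 40.1
finger_force: 0.0
```

Request:
arm_command --gripper '[5,5,5,5,5]' --pt "0 0 0" --pt "0 0 0" --pt "0 0 0" --pt "0 0 0" --pt "0 0 0" --twist '[0,0,0,0,0]'

```text
time: 24.58
tool_pos: [550.3, -117.2, 93.4]
tcp_rot: [-3.141, 0.001, 2.597]
contact_force: [-0.5, -1.0, 0.3]
grip_width: 11.9
finger_force: 30.0
```

```bash
python3 s.py
```

```text
24.57 [ 550.3 -117.2   93.4] yaw [-3.141e+00  1.000e-03  2.597e+00] F [-0.5 -1.   0.3] M [-0.138 -0.033  0.09 ] w 11.9 30.0 j6 -1.37 tau6 0.005
```

Request:
arm_command --gripper '[5,5,5,5,5]' --pt "0 0 0.01" --pt "0 0 0" --pt "0 0 0.01" --pt "0 0 0" --pt "0 0 0.01" --twist '[0.6,0.6,0.6,0.6,0.6]'

```text
time: 25.2
tool_pos: [550.2, -117.3, 92.4]
tcp_rot: [-3.141, 0.001, 2.334]
contact_force: [-0.8, -1.7, 0.4]
grip_width: 12.4
finger_force: 30.1
```

```bash
echo 'r=__import__("sys").argv; print("excess N", ((o["tau"][5]+.004*o["contact_force"][2]-(.335-.915*float(r[1])))/.004).round(1)) if len(r)>1 else 0' >> s.py; python3 s.py .6
```

```text
25.2 [ 550.2 -117.3   92.4] yaw [-3.141e+00  1.000e-03  2.334e+00] F [-0.8 -1.7  0.4] M [-0.239 -0.016  0.331] w 12.4 30.1 j6 -1.11 tau6 -0.214
excess N 0.4
```

Request:
arm_command --gripper '[5,5,5,5,5]' --pt "0 0 0.01" --pt "0 0 0" --pt "0 0 0.01" --pt "0 0 0" --pt "0 0 0.01" --twist '[0.4,0.4,0.4,0.4,0.4]'

```text
time: 25.82
tool_pos: [550.2, -117.3, 91.7]
tcp_rot: [-3.141, 0.001, 2.158]
contact_force: [-2.4, -4.9, 3.8]
grip_width: 12.3
finger_force: 30.1
```

```bash
python3 s.py .4
```

```text
25.82 [ 550.2 -117.3   91.7] yaw [-3.141e+00  1.000e-03  2.158e+00] F [-2.4 -4.9  3.8] M [-0.777  0.285  0.283] w 12.3 30.1 j6 -0.93 tau6 -0.043
excess N 0.8
```

Excellent signal. Continuing.

Request:
arm_command --gripper '[5,5,5,5,5]' --pt "0 0 0.01" --pt "0 0 0" --pt "0 0 0.01" --pt "0 0 0" --pt "0 0 0" --twist '[0.4,0.4,0.4,0.4,0.4]'

```text
time: 26.45
tool_pos: [550.1, -117.4, 91.0]
tcp_rot: [-3.141, 0.001, 1.984]
contact_force: [-2.6, -5.7, 2.3]
grip_width: 11.5
finger_force: 30.1
```

```bash
python3 s.py .4
```

```text
26.45 [ 550.1 -117.4   91. ] yaw [-3.141e+00  1.000e-03  1.984e+00] F [-2.6 -5.7  2.3] M [-0.885  0.202  0.327] w 11.5 30.1 j6 -0.76 tau6 -0.026
excess N 3.4
```

Request:
arm_command --gripper '[5,5,5,5,5]' --pt "0 0 0.01" --pt "0 0 0" --pt "0 0 0.01" --pt "0 0 0" --pt "0 0 0" --twist '[0.4,0.4,0.4,0.4,0.4]'

```text
time: 27.08
tool_pos: [550.0, -117.4, 90.5]
tcp_rot: [-3.141, 0.001, 1.809]
contact_force: [-2.4, -4.9, 2.5]
grip_width: 11.5
finger_force: 30.1
```

```bash
python3 s.py .4
```

```text
27.07 [ 550.  -117.4   90.5] yaw [-3.141e+00  1.000e-03  1.809e+00] F [-2.4 -4.9  2.5] M [-0.935  0.311  0.344] w 11.5 30.1 j6 -0.58 tau6 0.01
excess N 12.6
```

Request:
arm_command --gripper '[5,5,5,5,5]' --pt "0 0 0.01" --pt "0 0 0" --pt "0 0 0.01" --pt "0 0 0" --pt "0 0 0" --twist '[0.4,0.4,0.4,0.4,0.4]'

```text
time: 27.7
tool_pos: [549.9, -117.4, 89.9]
tcp_rot: [-3.141, 0.001, 1.635]
contact_force: [-1.5, -5.8, 1.7]
grip_width: 11.9
finger_force: 30.2
```

```bash
python3 s.py .4
```

```text
27.7 [ 549.9 -117.4   89.9] yaw [-3.141e+00  1.000e-03  1.635e+00] F [-1.5 -5.8  1.7] M [-0.91   0.347  0.397] w 11.9 30.2 j6 -0.41 tau6 0.046
excess N 20.9
```

Request:
arm_command --gripper '[40,40,40,40,40]' --pt "0 0 0" --pt "0 0 0" --pt "0 0 -0.8" --pt "0 0 -0.5" --pt "0 0 0" --twist '[0,0,0,0,0]'

```text
time: 28.32
tool_pos: [550.8, -117.0, 123.4]
tcp_rot: [3.139, 0.001, 1.637]
contact_force: [1.3, 0.7, 0.8]
grip_width: 40.0
finger_force: 0.0
```

```bash
python3 - <<'E'
from h import *
plan([595.7,-42.1,120],1.664,5)
E
```

```text
p [ 550.8 -117.   123.4] yaw 1.637 rot [3.139e+00 1.000e-03] t 28.325 turn deg 1.6
[[0.57, 0.4, 0.03], [0.57, 0.4, 0.03], [0.57, 0.4, 0.02], [0.57, 0.41, 0.03], [0.57, 0.41, 0.02]] [-0.06, -0.06, -0.06, -0.06, -0.06]
end [595.7 -42.1 120.1] 1.663
```

Request:
arm_command --gripper '[40,40,40,40,40]' --pt "0.57 0.4 0.03" --pt "0.57 0.4 0.03" --pt "0.57 0.4 0.02" --pt "0.57 0.41 0.03" --pt "0.57 0.41 0.02" --twist '[-0.06,-0.06,-0.06,-0.06,-0.06]'

```text
time: 28.95
tool_pos: [595.7, -40.8, 119.0]
tcp_rot: [-3.141, 0.0, 1.664]
contact_force: [-0.5, -0.3, 0.9]
grip_width: 40.2
finger_force: 0.0
```

Request:
arm_command --gripper '[40,40,40,40,30]' --pt "0 0 0" --pt "0 0 0.4" --pt "0 0 0.4" --pt "0 0 0.44" --pt "0 0 0" --twist '[0,0,0,0,0]'

```text
time: 29.58
tool_pos: [594.2, -42.3, 86.8]
tcp_rot: [-3.139, -0.001, 1.662]
contact_force: [-0.1, -0.2, 0.6]
grip_width: 33.9
finger_force: 0.0
```

```bash
python3 s.py
```

```text
29.57 [594.2 -42.3  86.8] yaw [-3.139e+00 -1.000e-03  1.662e+00] F [-0.1 -0.2  0.6] M [ 0.03  -0.117  0.001] w 33.9 0.0 j6 -0.29 tau6 -0.0
```

Request:
arm_command --gripper '[5,5,5,5,5]' --pt "0 0 -0.03" --pt "0 0 0" --pt "0 0 0" --pt "0 0 0" --pt "0 0 0" --twist '[0,0,0,0,0]'

```text
time: 30.2
tool_pos: [595.6, -42.2, 89.4]
tcp_rot: [3.14, 0.001, 1.663]
contact_force: [1.4, -0.0, 1.7]
grip_width: 11.4
finger_force: 30.0
```

```bash
python3 s.py
```

```text
30.2 [595.6 -42.2  89.4] yaw [3.140e+00 1.000e-03 1.663e+00] F [ 1.4 -0.   1.7] M [-0.024 -0.392  0.188] w 11.4 30.0 j6 -0.29 tau6 0.203
```

Request:
arm_command --gripper '[5,5,5,5,5]' --pt "0 0 0.01" --pt "0 0 0" --pt "0 0 0.01" --pt "0 0 0" --pt "0 0 0" --twist '[0.4,0.4,0.4,0.4,0.4]'

```text
time: 30.82
tool_pos: [595.6, -42.2, 88.9]
tcp_rot: [3.14, 0.0, 1.486]
contact_force: [1.7, -0.4, 5.3]
grip_width: 11.7
finger_force: 30.2
```

```bash
python3 s.py .4
```

```text
30.82 [595.6 -42.2  88.9] yaw [3.14  0.    1.486] F [ 1.7 -0.4  5.3] M [-0.053 -0.567  0.424] w 11.7 30.2 j6 -0.11 tau6 0.083
excess N 33.8
```

Request:
arm_command --gripper '[5,5,5,5,5]' --pt "0 0 0.01" --pt "0 0 0" --pt "0 0 0.01" --pt "0 0 0" --pt "0 0 0.01" --twist '[0.6,0.6,0.6,0.6,0.6]'

```text
time: 31.45
tool_pos: [595.6, -42.2, 88.1]
tcp_rot: [3.14, -0.0, 1.224]
contact_force: [2.1, -0.5, 4.9]
grip_width: 12.1
finger_force: 30.4
```

```bash
python3 s.py .6
```

```text
31.45 [595.6 -42.2  88.1] yaw [ 3.14  -0.     1.224] F [ 2.1 -0.5  4.9] M [-0.045 -0.498  0.498] w 12.1 30.4 j6 0.15 tau6 -0.041
excess N 48.0
```

Request:
arm_command --gripper '[5,5,5,5,5]' --pt "0 0 0.01" --pt "0 0 0" --pt "0 0 0.01" --pt "0 0 0" --pt "0 0 0" --twist '[0.4,0.4,0.4,0.4,0.4]'

```text
time: 32.08
tool_pos: [595.6, -42.2, 87.5]
tcp_rot: [3.14, -0.0, 1.05]
contact_force: [3.4, -0.3, 5.7]
grip_width: 12.1
finger_force: 30.6
```

```bash
python3 s.py .4
```

```text
32.08 [595.6 -42.2  87.5] yaw [ 3.14 -0.    1.05] F [ 3.4 -0.3  5.7] M [-0.053 -0.64   0.515] w 12.1 30.6 j6 0.32 tau6 0.181
excess N 58.8
```

Request:
arm_command --gripper '[5,5,5,5,5]' --pt "0 0 0.01" --pt "0 0 0" --pt "0 0 0.01" --pt "0 0 0" --pt "0 0 0" --twist '[0.3,0.3,0.3,0.3,0.3]'

```text
time: 32.7
tool_pos: [595.6, -42.2, 87.1]
tcp_rot: [3.14, -0.0, 0.92]
contact_force: [3.6, 0.8, 5.4]
grip_width: 11.7
finger_force: 30.7
```

```bash
python3 s.py .3
```

```text
32.7 [595.6 -42.2  87.1] yaw [ 3.14 -0.    0.92] F [3.6 0.8 5.4] M [-0.085 -0.595  0.628] w 11.7 30.7 j6 0.45 tau6 0.296
excess N 64.2
```

Request:
arm_command --gripper '[40,40,40,40,40]' --pt "0 0 0" --pt "0 0 0" --pt "0 0 -0.8" --pt "0 0 -0.6" --pt "0 0 0" --twist '[0,0,0,-0.6,-1]'

```text
time: 33.33
tool_pos: [595.0, -42.1, 122.3]
tcp_rot: [3.141, -0.0, 1.063]
contact_force: [0.2, 0.5, -0.4]
grip_width: 39.9
finger_force: 0.0
```

```bash
python3 - <<'E'
from h import *
plan([474.7,-70.4,121],1.662,10)
E
```

```text
p [595.  -42.1 122.3] yaw 1.063 rot [ 3.141 -0.   ] t 33.325 turn deg 34.3
[[-0.33, -0.37, 0.01], [-0.31, -0.38, 0.0], [-0.29, -0.4, 0.01], [-0.26, -0.42, 0.0], [-0.24, -0.43, 0.01]] [-0.69, -0.69, -0.69, -0.69, -0.69]
[[-0.21, -0.45, 0.0], [-0.18, -0.46, 0.01], [-0.15, -0.47, 0.0], [-0.13, -0.48, 0.01], [-0.1, -0.49, 0.0]] [-0.69, -0.69, -0.69, -0.69, -0.69]
end [474.6 -70.5 121. ] 1.665
```

Request:
arm_command --gripper '[40,40,40,40,40]' --pt "-0.33 -0.37 0.01" --pt "-0.31 -0.38 0.0" --pt "-0.29 -0.4 0.01" --pt "-0.26 -0.42 0.0" --pt "-0.24 -0.43 0.01" --twist '[-0.69,-0.69,-0.69,-0.69,-0.69]'

```text
time: 33.95
tool_pos: [533.7, -56.1, 120.2]
tcp_rot: [-3.139, -0.0, 1.363]
contact_force: [-0.4, 0.2, 0.6]
grip_width: 40.0
finger_force: 0.0
```

Request:
arm_command --gripper '[40,40,40,40,40]' --pt "-0.21 -0.45 0.0" --pt "-0.18 -0.46 0.01" --pt "-0.15 -0.47 0.0" --pt "-0.13 -0.48 0.01" --pt "-0.1 -0.49 0.0" --twist '[-0.69,-0.69,-0.69,-0.69,-0.69]'

```text
time: 34.58
tool_pos: [473.3, -70.1, 119.8]
tcp_rot: [-3.139, -0.001, 1.664]
contact_force: [0.3, 0.2, 0.2]
grip_width: 40.1
finger_force: 0.0
```

Request:
arm_command --gripper '[40,40,40,40,30]' --pt "0 0 0" --pt "0 0 0.45" --pt "0 0 0.45" --pt "0 0 0.44" --pt "0 0 0" --twist '[0,0,0,0,0]'

```text
time: 35.2
tool_pos: [474.0, -70.0, 85.7]
tcp_rot: [-3.139, -0.001, 1.663]
contact_force: [0.2, -0.0, -0.7]
grip_width: 34.3
finger_force: 0.0
```

```bash
python3 s.py
```

```text
35.2 [474.  -70.   85.7] yaw [-3.139e+00 -1.000e-03  1.663e+00] F [ 0.2 -0.  -0.7] M [ 0.06  -0.071  0.02 ] w 34.3 0.0 j6 -0.4 tau6 0.005
```

Request:
arm_command --gripper '[5,5,5,5,5]' --pt "0 0 -0.02" --pt "0 0 0" --pt "0 0 0" --pt "0 0 0" --pt "0 0 0" --twist '[0,0,0,0,0]'

```text
time: 35.83
tool_pos: [474.9, -70.4, 87.8]
tcp_rot: [3.141, 0.001, 1.663]
contact_force: [-0.2, -0.6, 3.1]
grip_width: 11.5
finger_force: 29.9
```

```bash
python3 s.py
```

```text
35.83 [474.9 -70.4  87.8] yaw [3.141e+00 1.000e-03 1.663e+00] F [-0.2 -0.6  3.1] M [ 0.017 -0.196  0.278] w 11.5 29.9 j6 -0.4 tau6 0.251
```

Request:
arm_command --gripper '[5,5,5,5,5]' --pt "0 0 0.01" --pt "0 0 0" --pt "0 0 0.01" --pt "0 0 0" --pt "0 0 0" --twist '[0.4,0.4,0.4,0.4,0.4]'

```text
time: 36.45
tool_pos: [475.1, -70.4, 87.3]
tcp_rot: [3.14, 0.0, 1.487]
contact_force: [0.9, 0.3, 5.1]
grip_width: 11.7
finger_force: 30.3
```

```bash
python3 s.py .4
```

```text
36.45 [475.1 -70.4  87.3] yaw [3.14  0.    1.487] F [0.9 0.3 5.1] M [ 0.032 -0.289  0.45 ] w 11.7 30.3 j6 -0.22 tau6 0.118
excess N 42.3
```

Request:
arm_command --gripper '[5,5,5,5,5]' --pt "0 0 0.01" --pt "0 0 0" --pt "0 0 0.01" --pt "0 0 0" --pt "0 0 0.01" --twist '[0.6,0.6,0.6,0.6,0.6]'

```text
time: 37.08
tool_pos: [475.2, -70.4, 86.5]
tcp_rot: [3.14, 0.0, 1.224]
contact_force: [1.1, 0.8, 4.8]
grip_width: 11.9
finger_force: 30.5
```

```bash
python3 s.py .6
```

```text
37.08 [475.2 -70.4  86.5] yaw [3.14  0.    1.224] F [1.1 0.8 4.8] M [ 0.057 -0.317  0.487] w 11.9 30.5 j6 0.04 tau6 -0.014
excess N 54.8
```

Request:
arm_command --gripper '[5,5,5,5,5]' --pt "0 0 0.01" --pt "0 0 0" --pt "0 0 0.01" --pt "0 0 0" --pt "0 0 0" --twist '[0.4,0.4,0.4,0.4,0.4]'

```text
time: 37.7
tool_pos: [475.3, -70.5, 86.0]
tcp_rot: [3.14, -0.0, 1.05]
contact_force: [3.3, 0.7, 3.3]
grip_width: 12.2
finger_force: 30.8
```

```bash
python3 s.py .4
```

```text
37.7 [475.3 -70.5  86. ] yaw [ 3.14 -0.    1.05] F [3.3 0.7 3.3] M [-0.003 -0.682  0.569] w 12.2 30.8 j6 0.21 tau6 0.231
excess N 68.8
```

Request:
arm_command --gripper '[40,40,40,40,40]' --pt "0 0 0" --pt "0 0 0" --pt "0 0 -0.8" --pt "0 0 -0.65" --pt "0 0 0" --twist '[0,0,0,0,0]'

```text
time: 38.33
tool_pos: [474.7, -70.4, 122.3]
tcp_rot: [3.141, -0.0, 1.052]
contact_force: [-0.8, -0.8, 0.0]
grip_width: 40.5
finger_force: 0.0
```

```bash
python3 - <<'E'
from h import *
plan([520.9,3.9,121],1.264,5)
E
```

```text
p [474.7 -70.4 122.3] yaw 1.052 rot [ 3.141 -0.   ] t 38.325 turn deg 12.2
[[0.7, 0.03, 0.01], [0.7, 0.06, 0.01], [0.69, 0.08, 0.01], [0.69, 0.12, 0.01], [0.69, 0.14, 0.01]] [-0.49, -0.49, -0.49, -0.49, -0.49]
end [520.9   4.  121.1] 1.266
```

Request:
arm_command --gripper '[40,40,40,40,40]' --pt "0.7 0.03 0.01" --pt "0.7 0.06 0.01" --pt "0.69 0.08 0.01" --pt "0.69 0.12 0.01" --pt "0.69 0.14 0.01" --twist '[-0.49,-0.49,-0.49,-0.49,-0.49]'

```text
time: 38.95
tool_pos: [521.5, 5.4, 120.5]
tcp_rot: [-3.141, 0.0, 1.269]
contact_force: [0.9, -0.4, 0.7]
grip_width: 39.9
finger_force: 0.0
```

Request:
arm_command --gripper '[40,40,40,40,30]' --pt "0 0 0" --pt "0 0 0.4" --pt "0 0 0.4" --pt "0 0 0.44" --pt "0 0 0" --twist '[0,0,0,0,0]'

```text
time: 39.58
tool_pos: [520.0, 3.9, 88.5]
tcp_rot: [-3.139, 0.001, 1.265]
contact_force: [0.7, 0.6, -0.4]
grip_width: 33.7
finger_force: 0.0
```

```bash
python3 s.py
```

```text
39.58 [520.    3.9  88.5] yaw [-3.139e+00  1.000e-03  1.265e+00] F [ 0.7  0.6 -0.4] M [-0.008 -0.06  -0.011] w 33.7 0.0 j6 0.17 tau6 0.001
```

Request:
arm_command --gripper '[5,5,5,5,5]' --pt "0 0 0" --pt "0 0 0" --pt "0 0 0" --pt "0 0 0" --pt "0 0 0" --twist '[0,0,0,0,0]'

```text
time: 40.2
tool_pos: [521.0, 4.0, 90.0]
tcp_rot: [3.141, 0.0, 1.266]
contact_force: [-0.8, -0.1, 3.2]
grip_width: 11.7
finger_force: 30.0
```

```bash
python3 s.py
```

```text
40.2 [521.   4.  90.] yaw [3.141 0.    1.266] F [-0.8 -0.1  3.2] M [-0.042  0.043  0.222] w 11.7 30.0 j6 0.17 tau6 0.18
```

Request:
arm_command --gripper '[5,5,5,5,5]' --pt "0 0 0.01" --pt "0 0 0" --pt "0 0 0.01" --pt "0 0 0" --pt "0 0 0" --twist '[0.4,0.4,0.4,0.4,0.4]'

```text
time: 40.83
tool_pos: [521.1, 4.0, 89.5]
tcp_rot: [3.141, 0.0, 1.089]
contact_force: [-1.0, 0.0, 4.5]
grip_width: 12.1
finger_force: 30.2
```

```bash
python3 s.py .4
```

```text
40.83 [521.1   4.   89.5] yaw [3.141 0.    1.089] F [-1.   0.   4.5] M [-0.054  0.114  0.462] w 12.1 30.2 j6 0.34 tau6 0.065
excess N 28.5
```

Request:
arm_command --gripper '[5,5,5,5,5]' --pt "0 0 0.01" --pt "0 0 0" --pt "0 0 0.01" --pt "0 0 0" --pt "0 0 0" --twist '[0.4,0.4,0.4,0.4,0.4]'

```text
time: 41.45
tool_pos: [521.1, 4.0, 88.9]
tcp_rot: [3.141, -0.0, 0.915]
contact_force: [-0.6, 1.0, 4.2]
grip_width: 11.9
finger_force: 30.3
```

```bash
python3 s.py .4
```

```text
41.45 [521.1   4.   88.9] yaw [ 3.141 -0.     0.915] F [-0.6  1.   4.2] M [-0.096  0.027  0.494] w 11.9 30.3 j6 0.52 tau6 0.112
excess N 39.9
```

Request:
arm_command --gripper '[5,5,5,5,5]' --pt "0 0 0.01" --pt "0 0 0" --pt "0 0 0.01" --pt "0 0 0" --pt "0 0 0" --twist '[0.4,0.4,0.4,0.4,0.4]'

```text
time: 42.08
tool_pos: [521.2, 3.9, 88.4]
tcp_rot: [3.141, -0.0, 0.74]
contact_force: [0.1, -0.4, 5.4]
grip_width: 12.0
finger_force: 30.4
```

```bash
python3 s.py .4
```

```text
42.08 [521.2   3.9  88.4] yaw [ 3.141 -0.     0.74 ] F [ 0.1 -0.4  5.4] M [-0.115  0.036  0.515] w 12.0 30.4 j6 0.69 tau6 0.147
excess N 50.0
```

Request:
arm_command --gripper '[5,5,5,5,5]' --pt "0 0 0.01" --pt "0 0 0" --pt "0 0 0.01" --pt "0 0 0" --pt "0 0 0" --twist '[0.4,0.4,0.4,0.4,0.4]'

```text
time: 42.7
tool_pos: [521.2, 3.9, 87.9]
tcp_rot: [3.141, -0.0, 0.566]
contact_force: [1.3, -0.0, 4.6]
grip_width: 12.2
finger_force: 30.6
```

```bash
python3 s.py .4
```

```text
42.7 [521.2   3.9  87.9] yaw [ 3.141 -0.     0.566] F [ 1.3 -0.   4.6] M [-0.178 -0.088  0.59 ] w 12.2 30.6 j6 0.87 tau6 0.196
excess N 61.3
```

Request:
arm_command --gripper '[40,40,40,40,40]' --pt "0 0 0" --pt "0 0 0" --pt "0 0 -0.8" --pt "0 0 -0.6" --pt "0 0 0" --twist '[0,0,0,-1,-1]'

```text
time: 43.32
tool_pos: [521.3, 4.1, 123.5]
tcp_rot: [3.141, -0.001, 0.745]
contact_force: [0.5, -0.7, 0.6]
grip_width: 40.2
finger_force: 0.0
```

```bash
python3 - <<'E'
from h import *
plan([549.3,-116.6,121],1.635,11)
E
```

```text
p [521.3   4.1 123.5] yaw 0.745 rot [ 3.141e+00 -1.000e-03] t 43.325 turn deg 51.0
[[-0.22, 0.39, 0.01], [-0.25, 0.37, 0.01], [-0.28, 0.35, 0.01], [-0.31, 0.33, 0.01], [-0.34, 0.3, 0.01]] [-0.93, -0.93, -0.93, -0.93, -0.93]
[[-0.36, 0.27, 0.01], [-0.38, 0.24, 0.01], [-0.4, 0.21, 0.01], [-0.42, 0.18, 0.01], [-0.43, 0.14, 0.0]] [-0.93, -0.93, -0.93, -0.93, -0.93]
[[-0.43, 0.11, 0.01]] [-0.93]
end [ 549.3 -116.5  121. ] 1.638
```

Request:
arm_command --gripper '[40,40,40,40,40]' --pt "-0.22 0.39 0.01" --pt "-0.25 0.37 0.01" --pt "-0.28 0.35 0.01" --pt "-0.31 0.33 0.01" --pt "-0.34 0.3 0.01" --twist '[-0.93,-0.93,-0.93,-0.93,-0.93]'

```text
time: 43.95
tool_pos: [533.3, -50.9, 120.9]
tcp_rot: [-3.14, 0.0, 1.15]
contact_force: [0.6, -0.0, -0.5]
grip_width: 39.9
finger_force: 0.0
```

Request:
arm_command --gripper '[40,40,40,40,40]' --pt "-0.36 0.27 0.01" --pt "-0.38 0.24 0.01" --pt "-0.4 0.21 0.01" --pt "-0.42 0.18 0.01" --pt "-0.43 0.14 0" --twist '[-0.93,-0.93,-0.93,-0.93,-0.93]'

```text
time: 44.58
tool_pos: [545.7, -106.0, 119.9]
tcp_rot: [-3.14, -0.001, 1.556]
contact_force: [1.1, 0.4, 0.1]
grip_width: 40.4
finger_force: 0.0
```

Request:
arm_command --gripper '[40,40,40,40,30]' --pt "-0.43 0.11 0" --pt "0 0 0.4" --pt "0 0 0.4" --pt "0 0 0.44" --pt "0 0 0" --twist '[-0.97,0,0,0,0]'

```text
time: 45.2
tool_pos: [547.7, -116.0, 88.1]
tcp_rot: [-3.139, -0.001, 1.639]
contact_force: [0.2, 0.2, -0.2]
grip_width: 34.2
finger_force: 0.0
```

```bash
python3 s.py
```

```text
45.2 [ 547.7 -116.    88.1] yaw [-3.139e+00 -1.000e-03  1.639e+00] F [ 0.2  0.2 -0.2] M [-0.067 -0.077 -0.006] w 34.2 0.0 j6 -0.41 tau6 0.011
```

Request:
arm_command --gripper '[5,5,5,5,5]' --pt "0 0.05 0" --pt "0 0 0" --pt "0 0 0" --pt "0 0 0" --pt "0 0 0" --twist '[0,0,0,0,0]'

```text
time: 45.82
tool_pos: [549.8, -116.6, 89.8]
tcp_rot: [3.141, 0.0, 1.639]
contact_force: [-1.9, 1.1, 3.6]
grip_width: 11.5
finger_force: 30.0
```

Request:
arm_command --gripper '[5,5,5,5,5]' --pt "0 0 0.01" --pt "0 0 0" --pt "0 0 0.01" --pt "0 0 0" --pt "0 0 0" --twist '[0.4,0.4,0.4,0.4,0.4]'

```text
time: 46.45
tool_pos: [549.9, -116.6, 89.3]
tcp_rot: [3.141, 0.0, 1.462]
contact_force: [-2.3, 0.3, 5.3]
grip_width: 11.9
finger_force: 30.2
```

```bash
python3 s.py .4
```

```text
46.45 [ 549.9 -116.6   89.3] yaw [3.141 0.    1.462] F [-2.3  0.3  5.3] M [-0.004  0.274  0.493] w 11.9 30.2 j6 -0.24 tau6 0.074
excess N 31.5
```

Request:
arm_command --gripper '[5,5,5,5,5]' --pt "0 0 0.01" --pt "0 0 0" --pt "0 0 0.01" --pt "0 0 0" --pt "0 0 0" --twist '[0.4,0.4,0.4,0.4,0.4]'

```text
time: 47.08
tool_pos: [549.9, -116.6, 88.8]
tcp_rot: [3.141, 0.0, 1.288]
contact_force: [-1.9, -0.2, 5.1]
grip_width: 11.7
finger_force: 30.3
```

```bash
python3 s.py .4
```

```text
47.08 [ 549.9 -116.6   88.8] yaw [3.141 0.    1.288] F [-1.9 -0.2  5.1] M [-0.021  0.237  0.488] w 11.7 30.3 j6 -0.06 tau6 0.109
excess N 40.1
```

Request:
arm_command --gripper '[5,5,5,5,5]' --pt "0 0 0.01" --pt "0 0 0" --pt "0 0 0.01" --pt "0 0 0" --pt "0 0 0" --twist '[0.4,0.4,0.4,0.4,0.4]'

```text
time: 47.7
tool_pos: [550.0, -116.7, 88.2]
tcp_rot: [3.141, 0.0, 1.113]
contact_force: [-2.3, -0.0, 4.1]
grip_width: 12.1
finger_force: 30.4
```

```bash
python3 s.py .4
```

```text
47.7 [ 550.  -116.7   88.2] yaw [3.141 0.    1.113] F [-2.3 -0.   4.1] M [-0.023  0.225  0.535] w 12.1 30.4 j6 0.11 tau6 0.156
excess N 50.8
```

Request:
arm_command --gripper '[5,5,5,5,5]' --pt "0 0 0.01" --pt "0 0 0" --pt "0 0 0.01" --pt "0 0 0" --pt "0 0 0" --twist '[0.4,0.4,0.4,0.4,0.4]'

```text
time: 48.32
tool_pos: [550.0, -116.6, 87.7]
tcp_rot: [3.141, 0.0, 0.939]
contact_force: [-1.8, -0.1, 5.4]
grip_width: 11.8
finger_force: 30.6
```

```bash
python3 s.py .4
```

```text
48.33 [ 550.  -116.6   87.7] yaw [3.141 0.    0.939] F [-1.8 -0.1  5.4] M [-0.023  0.223  0.568] w 11.8 30.6 j6 0.29 tau6 0.195
excess N 62.0
```

Request:
arm_command --gripper '[40,40,40,40,40]' --pt "0 0 0" --pt "0 0 0" --pt "0 0 -0.8" --pt "0 0 -0.6" --pt "0 0 0" --twist '[0,0,0,0,0]'

```text
time: 48.95
tool_pos: [550.6, -116.8, 123.5]
tcp_rot: [3.139, -0.001, 0.94]
contact_force: [-0.2, 0.3, 0.1]
grip_width: 40.0
finger_force: 0.0
```

```bash
python3 - <<'E'
from h import *
plan([595.7,-42.1,121],0.92,5)
E
```

```text
p [ 550.6 -116.8  123.5] yaw 0.94 rot [ 3.139e+00 -1.000e-03] t 48.95 turn deg -1.2
[[0.7, -0.06, 0.02], [0.69, -0.06, 0.02], [0.7, -0.07, 0.02], [0.69, -0.07, 0.02], [0.69, -0.07, 0.02]] [0.05, 0.05, 0.05, 0.05, 0.05]
end [595.7 -42.2 121. ] 0.919
```

Request:
arm_command --gripper '[40,40,40,40,40]' --pt "0.7 -0.06 0.02" --pt "0.69 -0.06 0.02" --pt "0.7 -0.07 0.02" --pt "0.69 -0.07 0.02" --pt "0.69 -0.07 0.02" --twist '[0.05,0.05,0.05,0.05,0.05]'

```text
time: 49.58
tool_pos: [595.5, -40.6, 119.7]
tcp_rot: [-3.141, 0.0, 0.919]
contact_force: [-0.1, -0.1, -0.3]
grip_width: 40.3
finger_force: 0.0
```

Request:
arm_command --gripper '[40,40,40,40,30]' --pt "0 0 0" --pt "0 0 0.45" --pt "0 0 0.45" --pt "0 0 0.44" --pt "0 0 0" --twist '[0,0,0,0,0]'

```text
time: 50.2
tool_pos: [594.0, -42.2, 85.0]
tcp_rot: [-3.139, 0.001, 0.918]
contact_force: [1.3, 0.8, 0.7]
grip_width: 33.8
finger_force: 0.0
```

Request:
arm_command --gripper '[5,5,5,5,5]' --pt "0 0 0" --pt "0 0 0" --pt "0 0 0" --pt "0 0 0" --pt "0 0 0" --twist '[0,0,0,0,0]'

```text
time: 50.82
tool_pos: [595.5, -42.3, 86.9]
tcp_rot: [3.14, -0.0, 0.919]
contact_force: [2.6, -1.9, 0.9]
grip_width: 12.0
finger_force: 29.7
```

```bash
python3 s.py
```

```text
50.83 [595.5 -42.3  86.9] yaw [ 3.14  -0.     0.919] F [ 2.6 -1.9  0.9] M [-0.362 -0.453  0.335] w 12.0 29.7 j6 0.45 tau6 0.352
```

Request:
arm_command --gripper '[5,5,5,5,5]' --pt "0 0 0" --pt "0 0 0" --pt "0 0 0.01" --pt "0 0 0" --pt "0 0 0" --twist '[0,0.1,0.3,0.3,0.3]'

```text
time: 51.45
tool_pos: [595.5, -42.3, 86.7]
tcp_rot: [3.14, -0.001, 0.83]
contact_force: [3.8, -3.8, 4.2]
grip_width: 12.9
finger_force: 30.7
```

```bash
python3 s.py .3
```

```text
51.45 [595.5 -42.3  86.7] yaw [ 3.14e+00 -1.00e-03  8.30e-01] F [ 3.8 -3.8  4.2] M [-0.616 -0.697  0.578] w 12.9 30.7 j6 0.54 tau6 0.278
excess N 58.5
```

Request:
arm_command --gripper '[40,40,40,40,40]' --pt "0 0 0" --pt "0 0 0" --pt "0 0 -0.8" --pt "0 0 -0.6" --pt "0 0 0" --twist '[0,0,0,0,-0.5]'

```text
time: 52.08
tool_pos: [595.2, -41.8, 122.5]
tcp_rot: [3.14, -0.001, 0.876]
contact_force: [-0.5, -0.1, 0.1]
grip_width: 39.8
finger_force: 0.0
```

```bash
python3 - <<'E'
from h import *
plan([474.9,-70.4,121],1.05,10)
E
```

```text
p [595.2 -41.8 122.5] yaw 0.876 rot [ 3.14e+00 -1.00e-03] t 52.075 turn deg 10.0
[[-0.4, -0.3, 0.01], [-0.39, -0.3, 0.01], [-0.39, -0.31, 0.0], [-0.38, -0.32, 0.01], [-0.37, -0.32, 0.0]] [-0.2, -0.2, -0.2, -0.2, -0.2]
[[-0.37, -0.33, 0.01], [-0.36, -0.34, 0.0], [-0.36, -0.34, 0.01], [-0.35, -0.35, 0.0], [-0.34, -0.35, 0.01]] [-0.2, -0.2, -0.2, -0.2, -0.2]
end [475.  -70.4 121. ] 1.05
```

Request:
arm_command --gripper '[40,40,40,40,40]' --pt "-0.4 -0.3 0.01" --pt "-0.39 -0.3 0.01" --pt "-0.39 -0.31 0" --pt "-0.38 -0.32 0.01" --pt "-0.37 -0.32 0" --twist '[-0.2,-0.2,-0.2,-0.2,-0.2]'

```text
time: 52.7
tool_pos: [533.7, -56.5, 120.5]
tcp_rot: [-3.142, 0.0, 0.963]
contact_force: [-0.1, 0.6, -0.7]
grip_width: 40.1
finger_force: 0.0
```

Request:
arm_command --gripper '[40,40,40,40,40]' --pt "-0.37 -0.33 0.01" --pt "-0.36 -0.34 0" --pt "-0.36 -0.34 0.01" --pt "-0.35 -0.35 0" --pt "-0.34 -0.35 0.01" --twist '[-0.2,-0.2,-0.2,-0.2,-0.2]'

```text
time: 53.32
tool_pos: [473.8, -70.6, 119.7]
tcp_rot: [3.141, 0.0, 1.051]
contact_force: [-0.6, -0.3, 0.6]
grip_width: 39.6
finger_force: 0.0
```

Request:
arm_command --gripper '[40,40,40,40,30]' --pt "0 0 0" --pt "0 0 0.45" --pt "0 0 0.45" --pt "0 0 0.5" --pt "0 0 0" --twist '[0,0,0,0,0]'

```text
time: 53.95
tool_pos: [473.8, -70.1, 83.3]
tcp_rot: [-3.139, 0.001, 1.05]
contact_force: [0.1, 0.2, -0.3]
grip_width: 33.7
finger_force: 0.0
```

Request:
arm_command --gripper '[5,5,5,5,5]' --pt "0 0 0" --pt "0 0 0" --pt "0 0 0" --pt "0 0 0" --pt "0 0 0" --twist '[0,0,0,0,0]'

```text
time: 54.58
tool_pos: [475.2, -70.7, 85.0]
tcp_rot: [3.14, -0.0, 1.05]
contact_force: [3.1, -1.6, 1.0]
grip_width: 12.5
finger_force: 29.7
```

```bash
python3 s.py
```

```text
54.58 [475.2 -70.7  85. ] yaw [ 3.14 -0.    1.05] F [ 3.1 -1.6  1. ] M [-0.224 -0.459  0.385] w 12.5 29.7 j6 0.21 tau6 0.368
```

Request:
arm_command --gripper '[5,5,5,5,5]' --pt "0 0 0" --pt "0 0 0" --pt "0 0 0.01" --pt "0 0 0" --pt "0 0 0" --twist '[0,0,0.3,0.3,0.3]'

```text
time: 55.2
tool_pos: [475.2, -70.7, 84.8]
tcp_rot: [3.14, -0.0, 0.969]
contact_force: [4.2, -2.0, 5.0]
grip_width: 12.7
finger_force: 30.6
```

```bash
python3 s.py .3
```

```text
55.2 [475.2 -70.7  84.8] yaw [ 3.14  -0.     0.969] F [ 4.2 -2.   5. ] M [-0.354 -0.733  0.517] w 12.7 30.6 j6 0.29 tau6 0.268
excess N 56.8
```

Request:
arm_command --gripper '[40,40,40,40,40]' --pt "0 0 0" --pt "0 0 0" --pt "0 0 -0.8" --pt "0 0 -0.9" --pt "0 0 -0.9" --twist '[0,0,0,0,0]'

```text
time: 55.82
tool_pos: [472.8, -69.7, 148.9]
tcp_rot: [-3.137, 0.001, 0.97]
contact_force: [1.4, 0.0, -0.3]
grip_width: 39.7
finger_force: 0.0
```

Request:
arm_command --gripper '[40,40,40,40,40]' --pt "0 0 -0.9" --pt "0 0 -0.9" --pt "0 0 0" --pt "0 0 0" --pt "0 0 0" --twist '[0,0,0,0,0]'

```text
time: 56.45
tool_pos: [473.8, -70.2, 193.2]
tcp_rot: [-3.139, 0.001, 0.971]
contact_force: [1.0, 0.3, 0.5]
grip_width: 40.1
finger_force: 0.0
```

```bash
python3 - <<'E'
from h import *
im=capture("top")[140:245,150:330,::-1];cv2.imwrite("pics/c2.png",cv2.resize(im,None,fx=4.4,fy=4.4,interpolation=cv2.INTER_CUBIC))
E
```

```text
(no output)
```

View pics/c2.png

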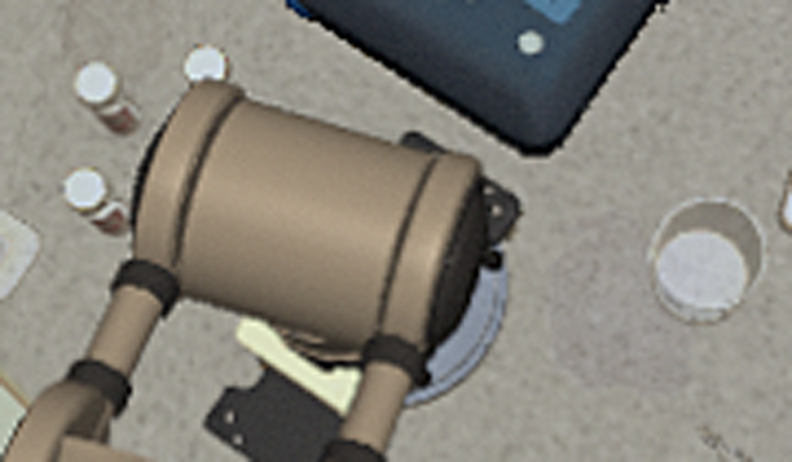

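The arm is above the holder, clear of it. The vials at (97,83), (206,63) and (86,188) and the beaker at (705,262) have not moved. By my torque readings the screws are at about 58, 57, 61 and 62 N, so I'm handing in.

```bash
python3 -c "
from plant import *
print(close_job())"
```

```text
the job is handed in; nothing more can be done
None
```

I tightened all four wing screws crosswise, first to snug and then to firm (about 57 to 62 N each by the arm's torque readings), with a last small touch-up of the first pair, and handed the job in at about 56.5 s with the vials and beaker unmoved; the cover's flatness I judged only from the even clamping.

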